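Build up the alternating plate pack of a demonstrator clutch

ROBOT

A 7-joint arm with a two-finger parallel gripper is mounted at the origin on the work surface. World frame = base frame: x ahead of the robot, y to its left, z up, the work surface at z = 0. Lengths are in m, angles in rad, forces in N, time in s.
With the tool pointing down it reaches from about 0.425 to 0.925 m from the base axis. Payload 6.8 kg.
Tool frame: the origin (TCP) lies on the mounting face of the last link; the fingertips stand 173 mm ahead of it and the grasp point (between the pads) lies 155 mm ahead of it; z points along the fingers, y is the line along which they close (so a half turn about z gives the same grasp; the last joint's range is limited). The gripper opens to 85 mm and grips with 20 to 120 N. Pads are 22 mm wide; open, the fingers measure 114 mm over their backs; the gripper's body (76 mm by 85 mm) begins 54 mm behind the grasp point. The pads swing forward as they close: fully open they stand 13 mm farther back than shut.
Start: joints at [1.115, 0.477, 0.022, 1.555, -0.011, 1.109, -0.083], TCP at [0.23, -0.635, 0.405] pointing down, gripper open.
Joint ranges: [-2.96, 2.96], [-0.34, 2.1], [-1.41, 1.46], [0.24, 2.44], [-1.37, 4.51], [0.17, 1.92], [-2.96, 2.96]. Speed limits (rad/s): [2.39, 2.39, 3.14, 3.14, 3.14, 3.14, 3.14].

INTERFACE

Orientations are given as a rotation vector (axis times angle).
In Python, from bench import r gives the robot as it stands.
- The arm moves only by the tool carry_out, never from a script. Its argument "moves" is a list of rows, each a list of 5 numbers: the shift along the tool's x, y, z in m, then the turn about the tool's z in rad, then the finger opening in m, from 0 to 0.0854. In form: [[dx, dy, dz, roll, claw], ...]. A call has exactly 8 rows; each row is the pose to reach, as a shift and turn from the pose commanded when the call began, along the tool's axes at that moment; what a row does not reach only later rows make up. A row lasts 1/10 s, in which the tool goes at most 50 mm and 8.59 degrees, less where a joint would pass 70% of its speed; a pose out of reach is approached as far as the arm can. A call with a gripper value outside its range is refused whole. The fingers move at their own pace and stop on an object; "force" is the grip in N (left out, the last holds). Time passes only in rows, so rows that repeat a pose let the fingers close, or fill a call up. It gives the time, the measured TCP pose, the force, the opening and the grip force at its end, in the units of the state.
- r.get_obs(): the state, without advancing time (a new reading comes with each control period).
- r.grab_frame(name): name is "side" or "top" or "wrist"; returns the picture (420x560x3 uint8, red, green, blue); there is no depth.
- r.calibration(name): a dict with "fx", "fy", "cx", "cy" (pixels), "k1" (the pictures are not rectified: a ray, as slopes to the right and down, at radius r is drawn at 1 + k1 r^2 times it, then the intrinsics apply), "rvec" (rotation vector, rad) and "tvec" (3), from world to camera coordinates, as OpenCV has them. Camera axes: x right, y down, z forward; pixel columns grow to the right and rows downward; lengths in m; the calibration is good to about 2 mm. A picture is of the moment at which its call begins: read the wrist's pose just before it. calibration takes no time and is no camera call; for the wrist camera it gives the pose at the moment of the call.
- r.hand_in(): hands the job in; it is judged then, once.
The state is a dict: "clock": time; "joints": joint angles; "qvel": joint speeds; "tau": joint torques, N m; "tcp_pos": TCP position; "orientation": TCP orientation; "contact_force": force on the tool from outside, world axes, zero at the start; "moment": the same for the moment, N m; "grip_width": finger opening in m; "gripper_force": force on a finger pad.
Only numpy, scipy, OpenCV 4.12 (cv2) and the standard library are available. Lean on these libraries where they do the work, as an engineer would, in place of code of your own. Each camera call takes 0.05 s, during which the arm holds its last target. There are 200 camera calls.

TASK

Build up the plate pack on the splined hub of the lab's demonstrator clutch: put the green plate on first, with its tab pointing opposite to the tab of the blue end plate, then the grey plate on top of it, with its tab above the blue one's. Turn each plate a little on the spline ends until you feel it drop in, seat it fully home, flat on the one below, and let go of it before taking the next. Leave the other things on the table alone.

Things in the scene. Friction and masses are not known exactly. Their poses are not given: they have to be found in the camera images.
- stand: Fixed clutch stand: dark steel foot 130 x 90 x 15 mm; above it a round blue end plate, 52 mm across, its top 40 mm above the table, with a 26 mm wide tab along the stand's +x. Origin: centre of the foot's underside, on the hub axis; z up.
- stand_tab (a point): Middle of the end of the blue end plate's tab, 65 mm from the hub axis along the stand's +x, 34 mm above the table.
- stand_seat (a point): On the hub axis at the blue end plate's top, 40 mm above the table: the green plate's underside belongs here, the grey one's 12 mm higher. The steel hub rises from here: core 24 mm in diameter with six straight splines, 6 mm wide, reaching 17 mm from the axis. The hub is braked (slips at 2 N m).
- spline_ends (a point): On the hub axis at the splines' upper ends, 66 mm above the table. Above lies a plain pilot, 24 mm across, to 74 mm, then a cone to 12 mm across at 82 mm. The pilot centres a plate, which then rests here unless its gaps face the splines. The hub's angle is not measured: one spline points within 0.3 rad either way of the stand's +x, the others every 60 degrees; tabs may be as far off.
- green_plate: Green toothed plate, 12 mm thick, 90 g, flat on the table: ring 56 mm across, two flats 60 mm apart (28 mm long, facing its +y and -y) to grip, 26 mm wide tab along +x ending 65 mm from the centre. Bore 39 mm; six inward teeth, 6 mm wide, reach to 13 mm from the centre; the gaps point along +x and every 60 degrees. Origin: bore centre on the underside, z up.
- green_plate_tab (a point): Middle of the end of the green plate's tab, 65 mm from its centre, half-way up its thickness.
- grey_plate: Grey toothed plate, of the same shape, size and axes as the green one; lies flat on the table.
- grey_plate_tab (a point): Middle of the end of the grey plate's tab, 65 mm from its centre, half-way up its thickness.
- spare_plate: Orange plate without teeth, same outline as the others, lying beyond the stand; not needed, leave it.
- phone: Black phone lying flat, 145 x 72 x 9 mm; leave it.
- wallet: Black wallet, 130 x 100 x 20 mm; leave it.
- mouse: Black computer mouse, 100 x 62 x 32 mm; leave it.
- driver: Screwdriver lying on the table; leave it.
Things that resemble listed ones, but are neither listed nor needed, are in the scene too. What is meant by the stand is not purple, and is the smaller of those in its own colour.

How it is judged:
By the outcome, as a careful person would: the job done as asked, in the order asked, and still so for the second after the job is handed in, with the robot touching nothing.
It also fails if it takes over 67 s, if anything falls off the work surface, if the arm or the gripper's body presses on something with over 40 N, if the wrist force passes 120 N, or if a joint passes its speed limit or range.

## Working session

There is one attempt and no reset: what is moved stays moved. The work goes in short steps, Python scripts to look and compute and a tool call to move; the robot and the scene stay as the last step left them, time stands still between calls to the robot, and variables do not carry over. Pictures are saved under pics/ and viewed, at most 10 in all, crops included, and the job is handed in when it is done.

Besides the shell and the picture viewer there is one more tool, called after ">>>" as name(argument=value, ...) on one line, values as JSON. carry_out: Moves the arm, as the interface text tells. Its arguments: {"type":"object","properties":{"moves":{"type":"array","items":{"type":"array","items":{"type":"number"}}},"force":{"type":"number"}},"required":["moves"]}

```bash
mkdir -p pics; ls; python3 - <<'E'
from bench import r
import cv2
o=r.get_obs(); print({k:o[k] for k in ('clock','tcp_pos','orientation','contact_force','grip_width')})
for n in('top','side'):
    cv2.imwrite(f'pics/{n}0.png',r.grab_frame(n)[:,:,::-1]); print(n,r.calibration(n))
E
```

```text
pics
{'clock': 0.0, 'tcp_pos': array([ 0.22996176, -0.63432911,  0.40374305]), 'orientation': array([-3.09251910e+00, -5.43225188e-01,  6.91573165e-04]), 'contact_force': array([-0.26886976, -0.42734893, -0.2911459 ]), 'grip_width': 0.08556122592668645}
top {'fx': 388.5208187539828, 'fy': 388.5208187539828, 'cx': 277.11568296921695, 'cy': 210.96345442720593, 'k1': -0.09585158578551967, 'rvec': array([ 2.17676528, -2.1805665 ,  0.07631724]), 'tvec': array([0.05181343, 0.55129008, 1.22929442])}
side {'fx': 463.45766278823174, 'fy': 463.45766278823174, 'cx': 281.2737688446203, 'cy': 211.92856325213282, 'k1': -0.0956084171554743, 'rvec': array([ 0.45674353, -2.69071533,  1.25299377]), 'tvec': array([0.51652405, 0.13929488, 1.22442644])}
```

View pics/top0.png

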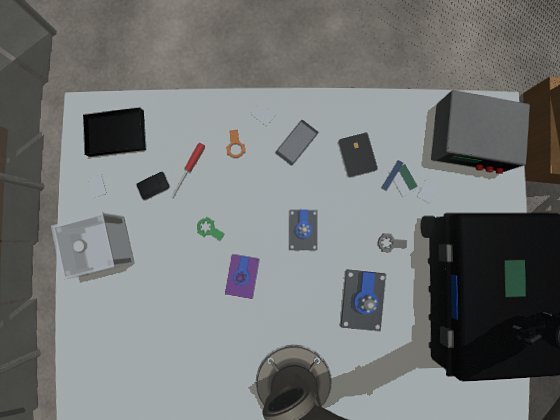

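View pics/side0.png

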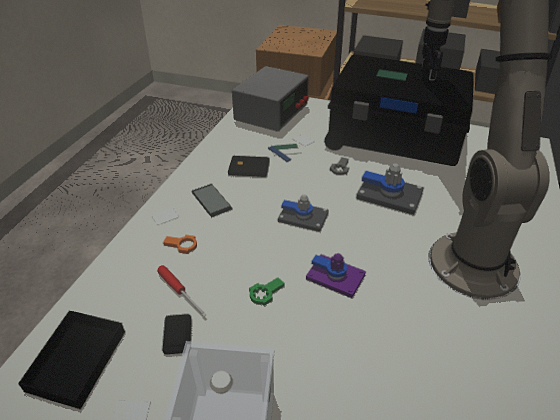

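Stand candidates in the top view are dark/blue at (303,230), a larger dark/blue one at (364,300), and a purple one at (242,276). The smaller dark one at (303,230) fits the description: it isn't purple and is the smaller in its colour. The green plate is at (209,229), tab lower right. The grey plate is at (388,243), tab to the right. I'll confirm this in one crop and measure.

```bash
cat > h.py <<'E'
import numpy as np,cv2
from scipy.spatial.transform import Rotation as R
def rays(c,uv):
    K=np.array([[c['fx'],0,c['cx']],[0,c['fy'],c['cy']],[0,0,1]])
    p=cv2.undistortPoints(np.float64(uv).reshape(-1,1,2),K,np.array([c['k1'],0,0,0,0.]))[:,0]
    M=R.from_rotvec(c['rvec']).as_matrix(); o=-M.T@c['tvec']
    return o,np.c_[p,np.ones(len(p))]@M
def plane(c,uv,z):
    o,d=rays(c,uv); return (o+d*((z-o[2])/d[:,2])[:,None])[:,:2]
def proj(c,X):
    K=np.array([[c['fx'],0,c['cx']],[0,c['fy'],c['cy']],[0,0,1]])
    return cv2.projectPoints(np.float64(X).reshape(-1,1,3),c['rvec'],c['tvec'],K,np.array([c['k1'],0,0,0,0.]))[0][:,0]
def plate(P):
    """centre & tab dir of plate outline from its mask points on the top plane (hull moments -> farthest point)"""
    c0=P.mean(0); 
    for _ in range(20):
        d=P-c0; e=P[np.argsort(-np.hypot(*d.T))[:max(8,len(P)//30)]].mean(0)
        u=(e-c0)/np.hypot(*(e-c0)); n=np.array([-u[1],u[0]])
        s=(P-c0)@u; t=(P-c0)@n
        ring=t[s<.02]; 
        sm=s.min(); c0=c0+u*(sm+.029)*.5+n*(ring.min()+ring.max())/2*.5
    return c0,np.arctan2(u[1],u[0])
E
python3 - <<'E'
from h import *
from bench import r
im=cv2.imread('pics/top0.png'); c=r.calibration('top')
big=cv2.resize(im[190:330,190:420],None,fx=3.4,fy=3.4,interpolation=cv2.INTER_CUBIC); cv2.imwrite('pics/crop.png',big)
hsv=cv2.cvtColor(im,cv2.COLOR_BGR2HSV)
def comp(m,x0,y0,x1,y1,z):
    yy,xx=np.nonzero(m[y0:y1,x0:x1]); P=plane(c,np.c_[xx+x0,yy+y0],z)
    cc,a=plate(P); print(len(P),P.mean(0),cc,np.degrees(a))
g=cv2.inRange(hsv,(45,90,40),(85,255,255)); comp(g,185,205,235,255,.012)
b=cv2.inRange(hsv,(100,120,40),(125,255,255)); comp(b,285,200,322,255,.040)
bg=hsv[215:270,370:415]; 
gr=cv2.inRange(hsv,(0,0,0),(180,80,150)); comp(gr,372,225,412,262,.012)
print(plane(c,[(303,230)],.07),plane(c,[(435,240)],0.2))
E
```

```text
227 [0.49317797 0.27106518] [0.50084971 0.28410547] -121.3842366013209
206 [ 0.51217031 -0.03263559] [ 0.5245509  -0.03653626] 172.67245683226355
348 [ 0.44677861 -0.31892203] [ 0.44981753 -0.301706  ] -120.02334938758652
[[ 0.48860565 -0.02920228]] [[ 0.45569505 -0.38941133]]
```

View pics/crop.png

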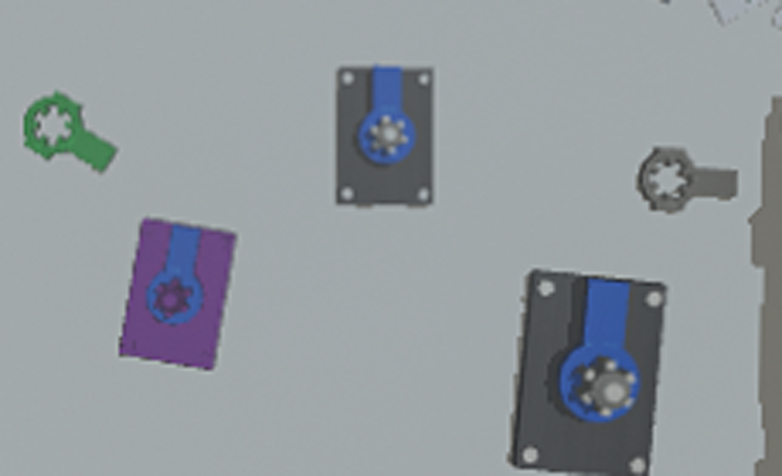

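The crop confirms it: the smaller dark stand is at crop (386,135), tab up, i.e. world +x. The green plate is at crop (52,125) with its tab to lower right. The grey plate is at (664,180) with its tab to the right. Next I'll plan the transit.

```bash
cat >> h.py <<'E'
def go(o,x,y,z,H=None):
    M=R.from_rotvec(o['orientation']).as_matrix(); d=M.T@(np.array([x,y,z])-o['tcp_pos'])
    h=np.degrees(np.arctan2(M[1,0],M[0,0])); roll=0 if H is None else np.radians((h-H+180)%360-180)
    print('H',h.round(2),'shift',d.round(4),'roll',round(roll,4),'tilt',M[:,2].round(3))
E
python3 - <<'E'
from h import *
from bench import r
im=cv2.imread('pics/top0.png'); c=r.calibration('top')
print(plane(c,190+0*np.array([[0,0]]),0) if 0 else '')
pt=lambda u,v,z:plane(c,[(190+u/3.4-.35,190+v/3.4-.35)],z)[0]
print('grey',pt(664,180,.012),pt(737,184,.012),'foot',[pt(*q,.015) for q in((337,68),(433,68),(433,206),(337,206))],'tab',pt(387,68,.04))
o=r.get_obs(); w=r.calibration('wrist'); M=R.from_rotvec(w['rvec']).as_matrix(); T=R.from_rotvec(o['orientation']).as_matrix()
print('cam in tool',T.T@(-M.T@w['tvec']-o['tcp_pos']),'view',T.T@M.T, w['fx'])
go(o,.45,-.15,.40,20); go(o,.43,.2,.4,50)
E
```

```text
grey [ 0.44852155 -0.29865145] [ 0.44425361 -0.36945164] foot [array([0.55606558, 0.01318002]), array([ 0.55588245, -0.07825353]), array([ 0.42498013, -0.07715187]), array([0.42521499, 0.01363777])] tab [ 0.55395602 -0.03289603]
cam in tool [0.06519694 0.00065013 0.03088485] view [[ 3.90541722e-04 -9.65735867e-01 -2.59526650e-01]
 [ 9.99999588e-01  1.64621158e-04  8.92243647e-04]
 [-8.18948114e-04 -2.59526892e-01  9.65735534e-01]] 337.1256627930056
H 19.93 shift [ 0.3719 -0.3804  0.0044] roll -0.0012 tilt [-0.001  0.002 -1.   ]
H 19.93 shift [ 0.4724 -0.7162  0.0049] roll -0.5248 tilt [-0.001  0.002 -1.   ]
```

>>> carry_out(moves=[[0.03,-0.04,0,0,0.0854],[0.06,-0.08,0,0,0.0854],[0.09,-0.12,0,0,0.0854],[0.12,-0.16,0,0,0.0854],[0.15,-0.2,0,0,0.0854],[0.18,-0.23,0,0,0.0854],[0.21,-0.26,0,0,0.0854],[0.24,-0.28,0,0,0.0854]])

```text
clock: 0.9
tcp_pos: [0.3603, -0.2871, 0.4046]
orientation: [-3.094, -0.545, 0.001]
contact_force: [0.2, 0.2, 0.3]
grip_width: 0.0853
gripper_force: 0.0
```

```bash
python3 - <<'E'
from h import *
from bench import r
o=r.get_obs(); print(o['clock'],o['tcp_pos'],o['joints'].round(2)); go(o,.47,-.03,.40,20)
E
```

```text
0.9 [ 0.36027157 -0.2871074   0.40458351] [ 0.7   0.13 -0.17  2.04  0.03  0.98 -0.71]
H 19.98 shift [ 0.191  -0.2041  0.0046] roll -0.0004 tilt [-0.001  0.    -1.   ]
```

>>> carry_out(moves=[[0.03,-0.03,0.003,0,0.0854],[0.06,-0.06,0.005,0,0.0854],[0.09,-0.09,0.005,0,0.0854],[0.12,-0.12,0.005,0,0.0854],[0.15,-0.15,0.005,0,0.0854],[0.175,-0.18,0.005,0,0.0854],[0.19,-0.2,0.005,0,0.0854],[0.19,-0.204,0.005,0,0.0854]])

```text
clock: 1.7
tcp_pos: [0.4701, -0.0296, 0.3997]
orientation: [-3.091, -0.552, -0.001]
contact_force: [0.4, 0.0, -0.1]
grip_width: 0.0855
gripper_force: 0.0
```

```bash
python3 - <<'E'
from h import *
from bench import r
w=r.calibration('wrist'); f=r.grab_frame('wrist')[:,:,::-1]; cv2.imwrite('pics/w1.png',f)
import pickle; pickle.dump(w,open('w1.pkl','wb'))
o=r.get_obs(); print(o['clock'],o['tcp_pos'],o['joints'].round(2)); go(o,.501,.284,.36,58.6); go(o,.44,.15,.38,40)
E
```

```text
1.75 [ 0.46927621 -0.03095115  0.39943929] [ 0.3   0.17 -0.41  2.01  0.08  0.97 -1.37]
H 20.15 shift [ 0.1383 -0.2847  0.0396] roll -0.671 tilt [-0.001  0.001 -1.   ]
H 20.15 shift [ 0.0349 -0.1799  0.0196] roll -0.3464 tilt [-0.001  0.001 -1.   ]
```

View pics/w1.png

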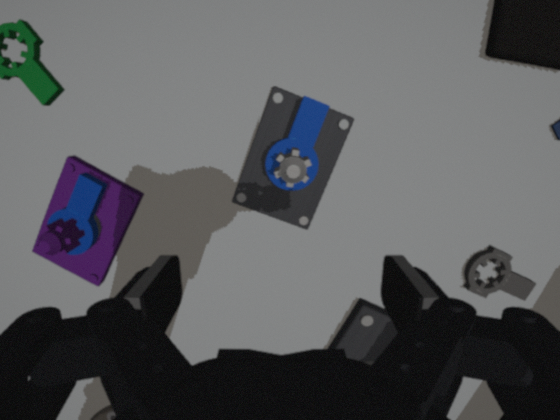

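The wrist view shows the stand hub at (292,170), its tab end at (315,102), the green plate at upper left (18,50), and the grey plate at (487,272).

```bash
cat >> h.py <<'E'
def rect(im,w,cx,cy,z,half=.08,px=4):
    """orthophoto of plane z, px per mm; rows: +x up, cols: -y right"""
    n=int(half*1000*px); g=(np.arange(-n,n)+.5)/px/1000
    X=cx-g[:,None]+0*g[None]; Y=cy-g[None]+0*g[:,None]
    uv=proj(w,np.c_[X.ravel(),Y.ravel(),np.full(X.size,z)]).astype(np.float32).reshape(2*n,2*n,2)
    return cv2.remap(im,uv[...,0],uv[...,1],cv2.INTER_LINEAR)
def teeth(gray,half,px,r0,r1,cx0=0,cy0=0):
    """phase (deg, CCW from +x, mod 60) of 6-fold bright pattern, annulus mean"""
    n=int(half*1000*px); th=np.radians(np.arange(0,360,1.)); rr=np.arange(r0,r1,.25)
    x=rr[:,None]*np.cos(th); y=rr[:,None]*np.sin(th)
    v=cv2.remap(gray,(n-.5-(y-cy0*0)*px).astype(np.float32),(n-.5-x*px).astype(np.float32),cv2.INTER_LINEAR).astype(float).mean(0)
    k=(v*np.exp(-6j*th)).mean(); return np.degrees(-np.angle(k))/6, 2*abs(k)/v.std(), v
E
python3 - <<'E'
from h import *
import pickle
w=pickle.load(open('w1.pkl','rb')); im=cv2.imread('pics/w1.png'); hsv=cv2.cvtColor(im,cv2.COLOR_BGR2HSV)
b=plane(w,[(277,97),(345,124),(303,220),(241,198)],.015); print('foot',b.mean(0),[np.degrees(np.arctan2(*(b[i]-b[j])[::-1])) for i,j in((0,3),(1,2))])
m=cv2.inRange(hsv,(100,120,40),(125,255,255)); m[:, :220]=0; m[:,360:]=0; m[230:]=0
yy,xx=np.nonzero(m); P=plane(w,np.c_[xx,yy],.04)
for a0 in [(.49,-.032)]:
    c0=np.array(a0); d=P-c0; far=P[np.hypot(*d.T)>.035]; q,_=np.linalg.qr((far-far.mean(0)).T@(far-far.mean(0))); 
    ev,V=np.linalg.eigh(np.cov(far.T)); e=far.mean(0); print('tab mean',e,'ends',far.max(0),'dir from foot',np.degrees(np.arctan2(*(e-b.mean(0))[::-1])))
    back=P[P[:,0]<.5]; print('disc x min',np.percentile(back[:,0],1),'y',back[:,1].min(),back[:,1].max())
print('hubtop',plane(w,[(292.5,171)],.082))
c=b.mean(0); o=rect(im,w,*c,.066,.03,10); cv2.imwrite('pics/hub.png',o)
g=cv2.cvtColor(o,cv2.COLOR_BGR2HSV); sat=(255-g[...,1])
for r in((13,15),(14,16.5)): 
    p,q,v=teeth(sat,.03,10,*r); print(p,q)
go_=plane(w,[(487,271)],.012),plane(w,[(525,288)],.012),plane(w,[(17,50)],.012); print(go_)
E
```

```text
foot [ 0.49106851 -0.03364527] [np.float64(-0.2465645617471754), np.float64(-1.6654100162740328)]
tab mean [ 0.53994807 -0.03342268] ends [ 0.55586591 -0.01959807] dir from foot 0.26092192030950717
disc x min 0.46578021257950253 y -0.059186537730528024 -0.006899132768387052
hubtop [[ 0.49142951 -0.03270392]]
11.091428493732602 0.959783346846501
10.871486015230188 1.100424732423032
(array([[ 0.45095624, -0.30022199]]), array([[ 0.44712703, -0.36046471]]), array([[0.50378574, 0.27631399]]))
```

View pics/hub.png

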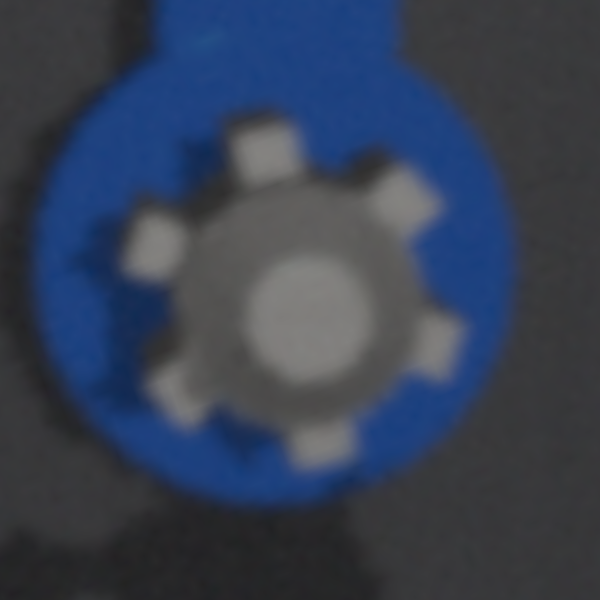

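>>> carry_out(moves=[[0.0,-0.04,0.003,-0.1,0.0854],[0.01,-0.08,0.005,-0.2,0.0854],[0.03,-0.12,0.01,-0.3,0.0854],[0.05,-0.16,0.02,-0.4,0.0854],[0.07,-0.19,0.025,-0.5,0.0854],[0.09,-0.22,0.03,-0.6,0.0854],[0.11,-0.26,0.04,-0.67,0.0854],[0.12,-0.27,0.05,-0.67,0.0854]])

```text
clock: 2.55
tcp_pos: [0.49, 0.2647, 0.3495]
orientation: [-2.738, -1.537, -0.002]
contact_force: [-0.3, 0.6, -0.8]
grip_width: 0.0857
gripper_force: 0.0
```

The hub orthophoto shows splines at (265,150) up to (322,445) down, so the spline phase is about 11° CCW of world +x. The axis is at about (0.4913,-0.033). Next is the green plate.

```bash
cat >> h.py <<'E'
def findplate(m,w,z=.012):
    n,l,st,_=cv2.connectedComponentsWithStats(m); i=1+np.argmax(st[1:,4]); yy,xx=np.nonzero(l==i)
    P=plane(w,np.c_[xx,yy],z); A=l==i
    # bore: enclosed hole centroid
    cnt,hi=cv2.findContours(A.astype(np.uint8),cv2.RETR_CCOMP,cv2.CHAIN_APPROX_NONE)
    holes=[c for c,h in zip(cnt,hi[0]) if h[3]>=0]; h=max(holes,key=cv2.contourArea)[:,0]
    hm=np.zeros(A.shape,np.uint8); cv2.fillPoly(hm,[h],1); yy,xx=np.nonzero(hm); B=plane(w,np.c_[xx,yy],z).mean(0)
    d=P-B; far=P[(np.hypot(*d.T)>.036)]; ang=np.degrees(np.arctan2(*(far.mean(0)-B)[::-1]))
    u=np.array([np.cos(np.radians(ang)),np.sin(np.radians(ang))]); s=d@u; t=d@[-u[1],u[0]]
    print(len(P),'bore',B,'ang',ang,'along',s.min(),s.max(),'across',t.min(),t.max()); return B,ang
E
python3 - <<'E'
from h import *
from bench import r
w=r.calibration('wrist'); f=r.grab_frame('wrist')[:,:,::-1].copy(); cv2.imwrite('pics/w2.png',f)
hsv=cv2.cvtColor(f,cv2.COLOR_BGR2HSV); B,a=findplate(cv2.inRange(hsv,(45,90,30),(85,255,255)),w)
o=r.get_obs(); print(o['clock'],o['tcp_pos']); go(o,*B,.25,a+180); print(o['joints'].round(2))
E
```

```text
2885 bore [0.50293273 0.28612786] ang -121.57097912181723 along -0.025865103352143176 0.06447774336356055 across -0.029298661617501102 0.0294252408064959
2.6 [0.49042308 0.26438387 0.34773329]
H 58.51 shift [ 0.025  -0.0005  0.0977] roll 0.0013 tilt [-0.002  0.002 -1.   ]
[-0.11  0.42 -0.62  1.86  0.29  0.95 -1.41]
```

>>> carry_out(moves=[[0.012,0,0.02,0,0.0854],[0.024,0,0.05,0,0.0854],[0.024,0,0.08,0,0.0854],[0.024,0,0.11,0,0.08],[0.024,0,0.13,0,0.075],[0.024,0,0.15,0,0.072],[0.024,0,0.16,0,0.072],[0.024,0,0.165,0,0.072]])

```text
clock: 3.4
tcp_pos: [0.503, 0.2805, 0.1838]
orientation: [2.744, 1.528, -0.003]
contact_force: [-0.5, -0.4, 0.2]
grip_width: 0.0721
gripper_force: 0.0
```

```bash
python3 - <<'E'
from h import *
from bench import r
f=r.grab_frame('wrist')[:,:,::-1]; cv2.imwrite('pics/w3.png',f); o=r.get_obs();print(o['clock'],o['tcp_pos'],o['contact_force']); go(o,.5029,.2861,.17,58.5)
E
```

```text
3.45 [0.50295747 0.28082705 0.18379123] [ 0.7337645  -0.24706135 -0.93956111]
H 58.24 shift [ 0.0045 -0.0028  0.0138] roll -0.0046 tilt [-0.001 -0.001 -1.   ]
```

View pics/w3.png

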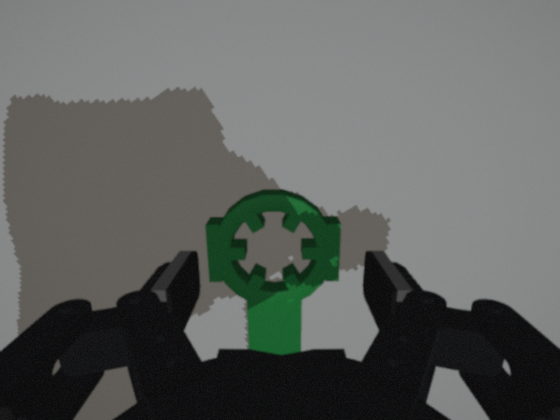

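The plate lies between the fingers with its bore at (273,247). It is slightly left of centre and needs about 4 mm more along tool x.

>>> carry_out(moves=[[0.002,-0.0015,0.003,0,0.072],[0.004,-0.0025,0.006,0,0.072],[0.004,-0.0025,0.009,0,0.072],[0.004,-0.0025,0.011,0,0.072],[0.004,-0.0025,0.012,0,0.068],[0.004,-0.0025,0.012,0,0.062],[0.004,-0.0025,0.012,0,0.055],[0.004,-0.0025,0.012,0,0.055]], force=50)

```text
clock: 4.25
tcp_pos: [0.5028, 0.2869, 0.1731]
orientation: [2.743, 1.53, 0.0]
contact_force: [-1.0, -0.5, 5.5]
grip_width: 0.0584
gripper_force: 53.9
```

>>> carry_out(moves=[[0,0,0,0,0.05],[0,0,0,0,0.05],[0,0,0,0,0.05],[0,0,-0.02,0,0.05],[0,0,-0.04,0,0.05],[0,0,-0.06,0,0.05],[0,0,-0.08,0,0.05],[0,0,-0.08,0,0.05]])

```text
clock: 5.05
tcp_pos: [0.5035, 0.2875, 0.255]
orientation: [-2.743, -1.53, -0.007]
contact_force: [0.4, 0.5, 0.1]
grip_width: 0.0583
gripper_force: 54.1
```

```bash
python3 - <<'E'
from h import *
from bench import r
f=r.grab_frame('wrist')[:,:,::-1]; cv2.imwrite('pics/w4.png',f); o=r.get_obs();print(o['clock'],o['tcp_pos'],o['contact_force'],o['gripper_force']); go(o,.4913,-.033,.30,11)
E
```

```text
5.1 [0.50311257 0.28702389 0.25347611] [ 0.05862832  0.34377413 -1.40971422] 54.100080728530884
H 58.3 shift [-0.2784  0.1581 -0.0469] roll 0.8256 tilt [ 0.002  0.001 -1.   ]
```

View pics/w4.png

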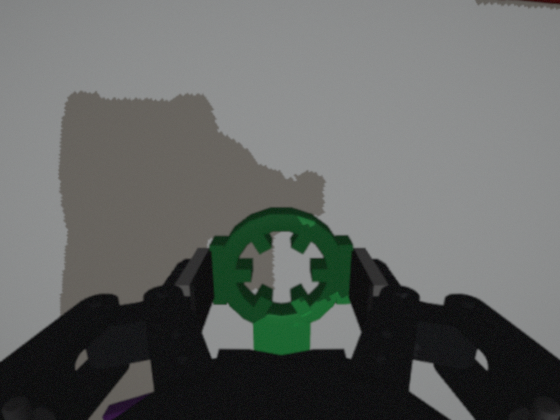

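The plate is held squarely, with its bore at (281,266) between the pads. Next I'll find its centre in the tool frame and carry it over the hub.

```bash
python3 - <<'E'
from h import *
from bench import r
o=r.get_obs(); w=r.calibration('wrist'); f=cv2.imread('pics/w4.png'); hsv=cv2.cvtColor(f,cv2.COLOR_BGR2HSV)
m=cv2.inRange(hsv,(45,90,30),(85,255,255))
M=R.from_rotvec(o['orientation']).as_matrix()
for dz in(.161,.167):
    B,a=findplate(m,w,o['tcp_pos'][2]-dz); print(dz,'tool',M.T@(np.r_[B,o['tcp_pos'][2]-dz]-o['tcp_pos']))
E
```

```text
11276 bore [0.50538528 0.28925539] ang -121.47731493250375 along -0.025957771523874146 0.044482363965977004 across -0.03005956102721422 0.030044527008157174
0.161 tool [0.00275906 0.0005757  0.16100684]
11276 bore [0.50389955 0.28682851] ang -121.44815260743626 along -0.02715580606172804 0.04653194337173676 across -0.03143997598298782 0.03141948444871328
0.167 tool [-9.88917332e-05  5.79733388e-04  1.67000933e-01]
```

>>> carry_out(moves=[[-0.03,0.02,-0.02,0.1,0.05],[-0.06,0.035,-0.04,0.2,0.05],[-0.1,0.055,-0.047,0.3,0.05],[-0.135,0.075,-0.047,0.4,0.05],[-0.17,0.095,-0.047,0.5,0.05],[-0.205,0.115,-0.047,0.6,0.05],[-0.235,0.135,-0.047,0.7,0.05],[-0.265,0.15,-0.047,0.8,0.05]])

```text
clock: 5.9
tcp_pos: [0.4908, -0.0196, 0.2986]
orientation: [3.124, 0.333, -0.002]
contact_force: [1.0, -0.1, -1.1]
grip_width: 0.0585
gripper_force: 54.2
```

```bash
python3 - <<'E'
from h import *
from bench import r
o=r.get_obs();print(o['clock'],o['tcp_pos'],o['contact_force'],o['moment'],o['joints'].round(2)); go(o,.4913,-.033,.275,11)
E
```

```text
5.9 [ 0.49077612 -0.01960453  0.29857114] [ 1.04974106 -0.12544037 -1.12490097] [ 0.06487281 -0.03542413  0.01853579] [ 0.23  0.34 -0.38  2.06  0.18  0.77 -1.61]
H 12.18 shift [-0.0023  0.0132  0.0236] roll 0.0206 tilt [-0.001 -0.    -1.   ]
```

>>> carry_out(moves=[[-0.001,0.004,0.005,0.01,0.05],[-0.002,0.009,0.01,0.02,0.05],[-0.003,0.0127,0.016,0.02,0.05],[-0.003,0.0127,0.02,0.02,0.05],[-0.003,0.0127,0.024,0.02,0.05],[-0.003,0.0127,0.024,0.02,0.05],[-0.003,0.0127,0.024,0.02,0.05],[-0.003,0.0127,0.024,0.02,0.05]])

```text
clock: 6.7
tcp_pos: [0.4912, -0.0302, 0.2759]
orientation: [-3.126, -0.311, -0.001]
contact_force: [-0.3, 0.4, -1.5]
grip_width: 0.0586
gripper_force: 54.2
```

```bash
python3 - <<'E'
from h import *
from bench import r
w=r.calibration('wrist');f=r.grab_frame('wrist')[:,:,::-1].copy(); cv2.imwrite('pics/w5.png',cv2.resize(f[150:350,180:380],None,fx=3,fy=3)); o=r.get_obs();print(o['clock'],o['tcp_pos'],o['contact_force']); go(o,.4913,-.033,.245,11)
print(proj(w,[[.4913,-.033,.082],[.4913,-.033,.066]]))
E
```

```text
6.75 [ 0.49115653 -0.03026944  0.27594255] [0.69039451 0.81920607 0.61119683]
H 11.35 shift [-0.0004  0.0027  0.0309] roll 0.0062 tilt [ 0.001  0.    -1.   ]
[[284.83227781 246.43925852]
 [284.49879648 235.77121863]]
```

View pics/w5.png

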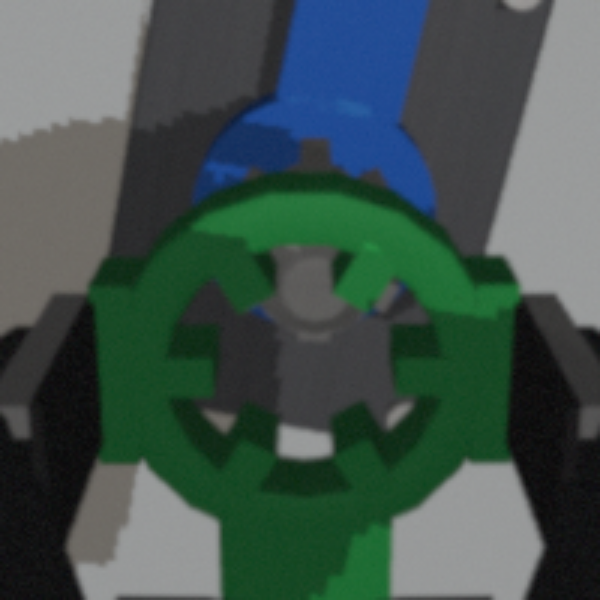

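The crop shows the hub top at (311,283), about 1 mm from the predicted spot. It sits beneath the bore once parallax is allowed for. Lowering over the cone.

>>> carry_out(moves=[[0,0.0018,0.004,0,0.05],[0,0.0018,0.01,0,0.05],[0,0.0018,0.015,0,0.05],[0,0.0018,0.019,0,0.05],[0,0.0018,0.022,0,0.05],[0,0.0018,0.024,0,0.05],[0,0.0018,0.026,0,0.05],[0,0.0018,0.027,0,0.05]])

```text
clock: 7.55
tcp_pos: [0.4914, -0.0322, 0.2486]
orientation: [-3.126, -0.31, -0.0]
contact_force: [0.6, 0.1, -0.8]
grip_width: 0.0585
gripper_force: 54.2
```

```bash
python3 - <<'E'
from h import *
from bench import r
for i in range(3):
  r.grab_frame('wrist'); o=r.get_obs();print(o['clock'],o['tcp_pos'],o['contact_force'],o['moment'])
go(o,.4914,-.0321,.245,11)
E
```

```text
7.6 [ 0.49135783 -0.03221753  0.24853852] [ 0.3617949  -0.52409429 -0.73218741] [ 0.0390056  -0.01173521 -0.00163808]
7.65 [ 0.49135979 -0.03222198  0.24865647] [-0.85262626 -1.25222102 -0.54670195] [-0.04056912 -0.00141283 -0.00420676]
7.7 [ 0.49138965 -0.03225452  0.24870982] [ 0.3978047  -0.41705203 -0.68760912] [0.05347528 0.00903904 0.027804  ]
H 11.33 shift [ 0.     -0.0001  0.0037] roll 0.0058 tilt [ 0. -0. -1.]
```

>>> carry_out(moves=[[0,0,0.002,0,0.05],[0,0,0.004,0,0.05],[0,0,0.006,0,0.05],[0,0,0.008,0,0.05],[0,0,0.009,0,0.05],[0,0,0.01,0,0.05],[0,0,0.011,0,0.05],[0,0,0.012,0,0.05]])

```text
clock: 8.5
tcp_pos: [0.4914, -0.0323, 0.2367]
orientation: [3.126, 0.31, 0.0]
contact_force: [-0.6, -0.0, 0.1]
grip_width: 0.0584
gripper_force: 54.2
```

>>> carry_out(moves=[[0,0,0.001,0,0.05],[0,0,0.002,0,0.05],[0,0,0.003,0,0.05],[0,0,0.004,0,0.05],[0,0,0.005,0,0.05],[0,0,0.006,0,0.05],[0,0,0.006,0,0.05],[0,0,0.006,0,0.05]])

```text
clock: 9.3
tcp_pos: [0.4914, -0.0322, 0.2307]
orientation: [3.126, 0.31, -0.0]
contact_force: [-0.6, 0.0, -1.2]
grip_width: 0.0581
gripper_force: 54.2
```

>>> carry_out(moves=[[0,0,0.002,0,0.05],[0,0,0.004,0,0.05],[0,0,0.006,0,0.05],[0,0,0.008,0,0.05],[0,0,0.01,0,0.05],[0,0,0.012,0,0.05],[0,0,0.014,0,0.05],[0,0,0.015,0,0.05]])

```text
clock: 10.1
tcp_pos: [0.4913, -0.0322, 0.2155]
orientation: [-3.126, -0.31, 0.0]
contact_force: [0.3, -0.4, -1.5]
grip_width: 0.0582
gripper_force: 54.2
```

>>> carry_out(moves=[[0,0,0.0005,0,0.05],[0,0,0.001,0,0.05],[0,0,0.0015,0,0.05],[0,0,0.002,0,0.05],[0,0,0.0025,0,0.05],[0,0,0.003,0,0.05],[0,0,0.0035,0,0.05],[0,0,0.0035,0,0.05]])

```text
clock: 10.9
tcp_pos: [0.4914, -0.0322, 0.213]
orientation: [3.126, 0.31, 0.0]
contact_force: [-3.3, -0.2, 11.5]
grip_width: 0.0581
gripper_force: 55.4
```

It touched at TCP 0.213, exactly the predicted seat height. Releasing and rising.

>>> carry_out(moves=[[0,0,-0.001,0,0.065],[0,0,-0.001,0,0.075],[0,0,-0.001,0,0.08],[0,0,-0.001,0,0.08],[0,0,-0.02,0,0.08],[0,0,-0.06,0,0.08],[0,0,-0.1,0,0.0854],[0,0,-0.14,0,0.0854]])

```text
clock: 11.7
tcp_pos: [0.4911, -0.0322, 0.3535]
orientation: [-3.126, -0.31, 0.001]
contact_force: [1.2, 0.2, -0.1]
grip_width: 0.0852
gripper_force: 0.0
```

```bash
python3 - <<'E'
from h import *
from bench import r
w=r.calibration('wrist');f=r.grab_frame('wrist')[:,:,::-1].copy(); cv2.imwrite('pics/w6.png',f); o=r.get_obs();print(o['clock'],o['tcp_pos'])
B,a=findplate(cv2.inRange(cv2.cvtColor(f,cv2.COLOR_BGR2HSV),(45,90,30),(85,255,255)),w,.052)
go(o,.46,-.28,.36,88)
E
```

```text
11.75 [ 0.49320832 -0.03183711  0.35978444]
3592 bore [ 0.4904025 -0.0333683] ang -168.26209542235665 along -0.028650831534371347 0.06368043574148576 across -0.03069292902430035 0.03034900633957914
H 11.34 shift [-0.0813  0.2368 -0.0004] roll -1.338 tilt [ 0.009 -0.    -1.   ]
```

View pics/w6.png

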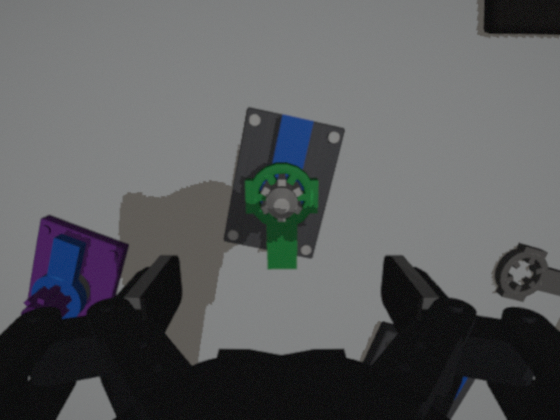

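Green is seated at the right height, tab opposite the blue one, at (282,255) in the image. Moving on to the grey plate.

>>> carry_out(moves=[[-0.01,0.03,0,-0.14,0.0854],[-0.02,0.06,0,-0.28,0.0854],[-0.03,0.09,0,-0.42,0.0854],[-0.04,0.12,0,-0.56,0.0854],[-0.05,0.15,0,-0.7,0.0854],[-0.06,0.18,0,-0.84,0.0854],[-0.07,0.21,0,-0.98,0.0854],[-0.08,0.235,0,-1.12,0.0854]])

```text
clock: 12.55
tcp_pos: [0.4586, -0.2802, 0.3518]
orientation: [2.479, 1.929, -0.0]
contact_force: [0.2, 0.7, 0.1]
grip_width: 0.0854
gripper_force: 0.0
```

>>> carry_out(moves=[[0,0,0,-0.1,0.0854],[0,0,0,-0.2,0.0854],[0,0,0,-0.22,0.0854],[0,0,0,-0.22,0.0854],[0,0,0,-0.22,0.0854],[0,0,0,-0.22,0.0854],[0,0,0,-0.22,0.0854],[0,0,0,-0.22,0.0854]])

```text
clock: 13.35
tcp_pos: [0.4592, -0.2783, 0.3522]
orientation: [2.258, 2.184, -0.0]
contact_force: [0.0, 0.0, -0.1]
grip_width: 0.0854
gripper_force: 0.0
```

```bash
cat >> h.py <<'E'
def greymask(f,o,w,c=(.4495,-.2995)):
    g=cv2.cvtColor(f,cv2.COLOR_BGR2GRAY); v,u=np.mgrid[:f.shape[0],:f.shape[1]]
    P=plane(w,np.c_[u.ravel(),v.ravel()],.012).reshape(*g.shape,2); near=(np.hypot(P[...,0]-c[0],P[...,1]-c[1])<.078)
    t,_=cv2.threshold(g[near].reshape(-1,1),0,255,cv2.THRESH_OTSU); print('otsu',t)
    return ((g<t)&near).astype(np.uint8)
E
python3 - <<'E'
from h import *
from bench import r
w=r.calibration('wrist');f=r.grab_frame('wrist')[:,:,::-1].copy(); cv2.imwrite('pics/w7.png',f); o=r.get_obs();print(o['clock'],o['tcp_pos'],o['joints'].round(2))
m=greymask(f,o,w); cv2.imwrite('pics/v7.png',np.where(m[...,None]>0,f,f//2+90))
for z in(.012,.006): B,a=findplate(m,w,z)
go(o,*B,.2,a+180)
E
```

```text
13.4 [ 0.45916319 -0.27828842  0.3522562 ] [ 0.84  0.36 -0.5   1.91  0.21  0.93  0.2 ]
otsu 116.0
3288 bore [ 0.4492501  -0.30213366] ang -94.22935259746133 along -0.02837836727214042 0.06813680467198491 across -0.030231902067028256 0.030121139668794848
3288 bore [ 0.44901279 -0.30384948] ang -94.22879365071145 along -0.028928754343807955 0.06945841640237291 across -0.03081811804290115 0.03070536469542847
H 88.1 shift [-0.0259 -0.0093  0.1523] roll 0.0407 tilt [ 0. -0. -1.]
```

View pics/v7.png

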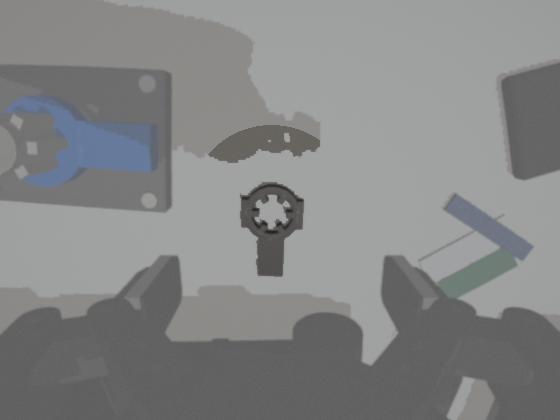

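The plate mask is clean: bore at (270,212), tab pointing down at (270,270), with a shadow above it excluded. Descending.

>>> carry_out(moves=[[-0.012,-0.005,0.02,0.02,0.0854],[-0.023,-0.009,0.05,0.04,0.0854],[-0.023,-0.009,0.08,0.04,0.0854],[-0.023,-0.009,0.11,0.04,0.08],[-0.023,-0.009,0.13,0.04,0.075],[-0.023,-0.009,0.15,0.04,0.072],[-0.023,-0.009,0.16,0.04,0.072],[-0.023,-0.009,0.165,0.04,0.072]])

```text
clock: 14.2
tcp_pos: [0.4492, -0.301, 0.1864]
orientation: [-2.3, -2.138, 0.0]
contact_force: [-0.0, -0.5, 0.1]
grip_width: 0.0722
gripper_force: 0.0
```

```bash
cat >> h.py <<'E'
def bore(dark,w,z,guess,lo=200):
    """centre of bright hole nearest guess"""
    n,l,st,ce=cv2.connectedComponentsWithStats((~dark.astype(bool)).astype(np.uint8)); g=proj(w,[[*guess,z]])[0]
    ok=[i for i in range(1,n) if st[i,4]>lo]; i=min(ok,key=lambda i:np.hypot(*(ce[i]-g))); yy,xx=np.nonzero(l==i)
    print('hole px',ce[i],st[i]); return plane(w,np.c_[xx,yy],z).mean(0)
E
python3 - <<'E'
from h import *
from bench import r
w=r.calibration('wrist');f=r.grab_frame('wrist')[:,:,::-1].copy(); cv2.imwrite('pics/w8.png',f); o=r.get_obs();print(o['clock'],o['tcp_pos'],o['contact_force'],o['joints'].round(2))
g=cv2.cvtColor(f,cv2.COLOR_BGR2GRAY)
for y in (205,225,240,250): print(y,[int(v) for v in g[y,190:380:5]])
print([int(v) for v in g[160:350:6,275]])
go(o,.4495,-.301,.1725,85.8); print(proj(w,[[.4495,-.301,.012],[.4495,-.301,.006]]))
E
```

```text
14.25 [ 0.44925916 -0.30096212  0.18639316] [-0.37821211 -0.0100505  -0.26476693] [ 0.78  0.6  -0.38  2.01  0.38  0.61  0.07]
205 [102, 102, 101, 100, 102, 100, 102, 102, 103, 102, 102, 102, 101, 101, 101, 101, 95, 90, 89, 90, 91, 99, 102, 102, 100, 101, 100, 103, 102, 101, 101, 102, 101, 100, 101, 100, 100, 100]
225 [101, 101, 100, 98, 101, 100, 100, 99, 102, 100, 34, 50, 54, 53, 53, 52, 51, 53, 50, 50, 51, 50, 51, 53, 53, 51, 49, 40, 100, 145, 101, 103, 101, 101, 102, 101, 101, 102]
240 [101, 100, 101, 101, 101, 99, 42, 42, 40, 53, 51, 49, 55, 98, 55, 51, 51, 97, 100, 101, 84, 52, 53, 52, 102, 50, 53, 50, 52, 41, 47, 63, 101, 101, 102, 101, 101, 102]
250 [85, 81, 101, 101, 100, 101, 52, 51, 52, 51, 51, 85, 100, 101, 101, 100, 103, 102, 101, 117, 117, 110, 101, 99, 101, 102, 75, 51, 52, 51, 50, 53, 101, 102, 101, 97, 91, 91]
[102, 102, 101, 102, 102, 101, 100, 99, 32, 57, 53, 50, 99, 96, 101, 102, 99, 144, 144, 146, 136, 125, 91, 34, 61, 78, 79, 77, 77, 76, 76, 75]
H 85.82 shift [-0.      0.0003  0.0139] roll 0.0003 tilt [-0.001  0.001 -1.   ]
[[281.69373327 260.0998315 ]
 [281.69150719 254.90801344]]
```

```bash
python3 - <<'E'
from h import *
from bench import r
w=r.calibration('wrist'); o=r.get_obs(); f=cv2.imread('pics/w8.png'); g=cv2.cvtColor(f,cv2.COLOR_BGR2GRAY)
M=R.from_rotvec(o['orientation']).as_matrix(); T=lambda uv,z:[(M.T@(np.r_[p,z]-o['tcp_pos'])).round(4)[:2] for p in plane(w,uv,z)]
col=[int(v) for v in g[200:320,284]]; print(col)
B=bore(cv2.inRange(g,0,68),w,.006,(.4495,-.301)); print('bore tool@6mm',(M.T@(np.r_[B,.006]-o['tcp_pos'])))
print('edge rows->tool x @12mm',[(v,T([(284,v)],.012)[0][0]) for v in(205,208,211,214,232,298,301,304)])
print('flats',T([(219,250),(350,250)],.012))
E
```

```text
[101, 103, 101, 102, 99, 88, 56, 34, 35, 35, 36, 43, 49, 54, 58, 57, 55, 56, 55, 53, 53, 53, 50, 52, 52, 51, 52, 58, 80, 99, 100, 101, 101, 100, 101, 101, 99, 101, 101, 101, 101, 102, 100, 101, 99, 103, 100, 101, 101, 103, 116, 134, 139, 142, 143, 143, 145, 145, 145, 145, 144, 144, 145, 146, 145, 145, 145, 145, 144, 145, 145, 145, 145, 144, 143, 145, 144, 144, 144, 145, 144, 145, 144, 145, 144, 144, 141, 129, 113, 105, 104, 102, 98, 85, 63, 41, 31, 30, 34, 30, 37, 29, 34, 37, 44, 62, 77, 83, 82, 81, 79, 80, 81, 78, 80, 81, 84, 77, 76, 78]
hole px [311.04940924 157.68621289] [     0      0    560    362 150822]
bore tool@6mm [0.04368637 0.01386727 0.18040457]
edge rows->tool x @12mm [(205, np.float64(0.0263)), (208, np.float64(0.0249)), (211, np.float64(0.0235)), (214, np.float64(0.0221)), (232, np.float64(0.0137)), (298, np.float64(-0.0198)), (301, np.float64(-0.0215)), (304, np.float64(-0.0231))]
flats [array([ 0.0048, -0.0284]), array([0.0049, 0.0318])]
```

>>> carry_out(moves=[[-0.002,0.001,0.003,0,0.072],[-0.004,0.0017,0.006,0,0.072],[-0.004,0.0017,0.009,0,0.072],[-0.004,0.0017,0.012,0,0.072],[-0.004,0.0017,0.0134,0,0.068],[-0.004,0.0017,0.0134,0,0.062],[-0.004,0.0017,0.0134,0,0.055],[-0.004,0.0017,0.0134,0,0.05]])

```text
clock: 15.05
tcp_pos: [0.4508, -0.3051, 0.1741]
orientation: [2.301, 2.139, -0.0]
contact_force: [-1.3, 0.4, 4.9]
grip_width: 0.0581
gripper_force: 53.9
```

>>> carry_out(moves=[[0,0,0,0,0.05],[0,0,0,0,0.05],[0,0,0,0,0.05],[0,0,-0.02,0,0.05],[0,0,-0.05,0,0.05],[0,0,-0.08,0,0.05],[0,0,-0.11,0,0.05],[0,0,-0.12,0,0.05]])

```text
clock: 15.85
tcp_pos: [0.4516, -0.3056, 0.2965]
orientation: [2.298, 2.136, 0.002]
contact_force: [-0.6, -0.1, -1.5]
grip_width: 0.0584
gripper_force: 54.1
```

```bash
python3 - <<'E'
from h import *
from bench import r
w=r.calibration('wrist');f=r.grab_frame('wrist')[:,:,::-1].copy(); cv2.imwrite('pics/w9.png',f); o=r.get_obs();print(o['clock'],o['tcp_pos'],o['contact_force'],o['joints'].round(2))
g=cv2.cvtColor(f,cv2.COLOR_BGR2GRAY); print('col',[int(v) for v in g[196:350:2,281]]); print('row',[int(v) for v in g[265,196:380:3]])
print([(v,(w9:=plane(w,[(281,v)],o['tcp_pos'][2]-.161)[0]).round(4)) for v in(210,230,310,320)])
go(o,.4915,-.032,.30,191); go(o,.50,-.15,.30,140)
E
```

```text
15.9 [ 0.45160887 -0.30563745  0.2966394 ] [ 0.4087847  -0.529898    0.62254671] [ 0.85  0.44 -0.47  1.94  0.26  0.82  0.17]
col [158, 158, 158, 156, 104, 39, 36, 43, 62, 61, 61, 61, 59, 57, 56, 55, 99, 157, 158, 159, 158, 158, 158, 158, 158, 157, 157, 158, 158, 159, 158, 156, 158, 158, 159, 157, 158, 157, 156, 157, 157, 157, 158, 158, 158, 156, 158, 157, 157, 157, 152, 112, 64, 35, 34, 36, 39, 39, 63, 90, 88, 88, 87, 84, 84, 84, 85, 83, 84, 83, 82, 84, 84, 83, 82, 83, 83]
row [56, 46, 14, 16, 15, 12, 51, 56, 57, 56, 56, 57, 55, 51, 39, 41, 39, 42, 40, 116, 158, 157, 158, 157, 158, 157, 157, 157, 156, 157, 156, 157, 157, 156, 157, 158, 158, 155, 64, 39, 39, 37, 36, 38, 51, 56, 55, 55, 53, 55, 57, 46, 14, 14, 17, 22, 53, 53, 52, 54, 35, 17]
[(210, array([ 0.4544, -0.2782])), (230, array([ 0.4538, -0.2867])), (310, array([ 0.451 , -0.3238])), (320, array([ 0.4507, -0.3289]))]
H 85.81 shift [ 0.2758  0.0198 -0.004 ] roll -1.836 tilt [ 0.004 -0.003 -1.   ]
H 85.81 shift [ 0.1588  0.0369 -0.0036] roll -0.9459 tilt [ 0.004 -0.003 -1.   ]
```

>>> carry_out(moves=[[0.0,0.01,-0.02,-0.13,0.05],[0.02,0.02,-0.024,-0.26,0.05],[0.05,0.03,-0.024,-0.4,0.05],[0.08,0.035,-0.024,-0.53,0.05],[0.11,0.035,-0.024,-0.66,0.05],[0.14,0.035,-0.024,-0.8,0.05],[0.17,0.03,-0.024,-0.92,0.05],[0.2,0.03,-0.024,-1.05,0.05]])

```text
clock: 16.7
tcp_pos: [0.4943, -0.1068, 0.3162]
orientation: [-0.911, -3.004, 0.0]
contact_force: [0.4, -0.1, -0.6]
grip_width: 0.0581
gripper_force: 54.0
```

```bash
python3 - <<'E'
from h import *
from bench import r
o=r.get_obs();print(o['clock'],o['tcp_pos'],o['joints'].round(2)); go(o,.4926,-.033,.30,191.3)
E
```

```text
16.7 [ 0.49427432 -0.1068197   0.31621171] [ 0.72  0.42 -0.78  2.    0.38  0.88  0.73]
H 146.27 shift [0.0423 0.0605 0.0163] roll -0.7859 tilt [-0.002  0.001 -1.   ]
```

>>> carry_out(moves=[[0.007,0.01,0,-0.13,0.05],[0.014,0.02,0,-0.26,0.05],[0.022,0.032,0.004,-0.4,0.05],[0.03,0.044,0.008,-0.53,0.05],[0.037,0.054,0.012,-0.66,0.05],[0.042,0.06,0.016,-0.77,0.05],[0.0423,0.0605,0.016,-0.786,0.05],[0.0423,0.0605,0.016,-0.786,0.05]])

```text
clock: 17.5
tcp_pos: [0.4938, -0.0343, 0.3009]
orientation: [0.298, -3.126, -0.001]
contact_force: [-0.6, -0.1, -0.5]
grip_width: 0.0582
gripper_force: 54.0
```

```bash
python3 - <<'E'
from h import *
from bench import r
for i in range(3): w=r.calibration('wrist');f=r.grab_frame('wrist')[:,:,::-1].copy()
cv2.imwrite('pics/w10.png',f); o=r.get_obs();print(o['clock'],o['tcp_pos'],o['contact_force'],o['joints'].round(2)); go(o,.4926,-.033,.26,191.3)
E
```

```text
17.65 [ 0.49409516 -0.03472021  0.30162299] [-0.00818599 -0.05663903 -0.66062681] [ 0.71  0.49 -0.95  2.03  0.51  0.89  1.24]
H -169.14 shift [0.0011 0.002  0.0416] roll -0.0077 tilt [-0. -0. -1.]
```

Correct position and roll, then lower to just above the spline ends (TCP about 0.256).

>>> carry_out(moves=[[0.001,0.002,0.006,-0.007,0.05],[0.001,0.002,0.012,-0.007,0.05],[0.001,0.002,0.018,-0.007,0.05],[0.001,0.002,0.024,-0.007,0.05],[0.001,0.002,0.028,-0.007,0.05],[0.001,0.002,0.03,-0.007,0.05],[0.001,0.002,0.031,-0.007,0.05],[0.001,0.002,0.031,-0.007,0.05]])

```text
clock: 18.45
tcp_pos: [0.4927, -0.0323, 0.2708]
orientation: [-0.312, 3.126, 0.0]
contact_force: [-0.9, 1.6, -0.8]
grip_width: 0.0578
gripper_force: 54.1
```

```bash
python3 - <<'E'
from h import *
from bench import r
o=r.get_obs();print(o['clock'],o['tcp_pos'],o['contact_force']); go(o,.4926,-.033,.252,191.3)
E
```

```text
18.45 [ 0.49273135 -0.03231402  0.27077572] [-0.89866114  1.62185136 -0.8205235 ]
H -168.58 shift [ 0.0003 -0.0006  0.0188] roll 0.002 tilt [ 0.  0. -1.]
```

>>> carry_out(moves=[[0,-0.0005,0.003,0,0.05],[0,-0.0005,0.006,0,0.05],[0,-0.0005,0.009,0,0.05],[0,-0.0005,0.012,0,0.05],[0,-0.0005,0.015,0,0.05],[0,-0.0005,0.018,0,0.05],[0,-0.0005,0.02,0,0.05],[0,-0.0005,0.021,0,0.05]])

```text
clock: 19.25
tcp_pos: [0.4927, -0.0328, 0.2495]
orientation: [0.312, -3.126, -0.0]
contact_force: [0.4, 0.4, -0.6]
grip_width: 0.0583
gripper_force: 54.1
```

>>> carry_out(moves=[[0,0,0.001,0,0.05],[0,0,0.002,0,0.05],[0,0,0.003,0,0.05],[0,0,0.004,0,0.05],[0,0,0.005,0,0.05],[0,0,0.006,0,0.05],[0,0,0.007,0,0.05],[0,0,0.007,0,0.05]])

```text
clock: 20.05
tcp_pos: [0.4927, -0.0328, 0.2427]
orientation: [0.312, -3.126, -0.0]
contact_force: [0.1, 0.7, -1.0]
grip_width: 0.0582
gripper_force: 54.1
```

On the pilot with no side force. Next, down to the spline ends (expected at TCP 0.240).

>>> carry_out(moves=[[0,0,0.001,0,0.05],[0,0,0.002,0,0.05],[0,0,0.003,0,0.05],[0,0,0.004,0,0.05],[0,0,0.005,0,0.05],[0,0,0.006,0,0.05],[0,0,0.006,0,0.05],[0,0,0.006,0,0.05]])

```text
clock: 20.85
tcp_pos: [0.4928, -0.0328, 0.2368]
orientation: [0.312, -3.126, -0.0]
contact_force: [-0.7, -0.5, -0.5]
grip_width: 0.0583
gripper_force: 54.1
```

>>> carry_out(moves=[[0,0,0.001,0,0.05],[0,0,0.002,0,0.05],[0,0,0.003,0,0.05],[0,0,0.004,0,0.05],[0,0,0.005,0,0.05],[0,0,0.006,0,0.05],[0,0,0.007,0,0.05],[0,0,0.008,0,0.05]])

```text
clock: 21.65
tcp_pos: [0.4928, -0.0328, 0.2287]
orientation: [0.312, -3.126, -0.0]
contact_force: [-0.2, 0.2, -0.9]
grip_width: 0.0581
gripper_force: 54.1
```

>>> carry_out(moves=[[0,0,0.0005,0,0.05],[0,0,0.001,0,0.05],[0,0,0.0015,0,0.05],[0,0,0.002,0,0.05],[0,0,0.0025,0,0.05],[0,0,0.003,0,0.05],[0,0,0.0035,0,0.05],[0,0,0.0035,0,0.05]])

```text
clock: 22.45
tcp_pos: [0.4928, -0.0327, 0.226]
orientation: [0.312, -3.126, 0.002]
contact_force: [-3.5, -1.2, 11.3]
grip_width: 0.0581
gripper_force: 55.3
```

Contact is at 0.226, as predicted. Releasing and rising, then checking.

>>> carry_out(moves=[[0,0,-0.001,0,0.065],[0,0,-0.001,0,0.075],[0,0,-0.001,0,0.08],[0,0,-0.001,0,0.08],[0,0,-0.02,0,0.08],[0,0,-0.06,0,0.08],[0,0,-0.1,0,0.0854],[0,0,-0.13,0,0.0854]])

```text
clock: 23.25
tcp_pos: [0.493, -0.0325, 0.3573]
orientation: [-0.313, 3.125, 0.0]
contact_force: [0.2, -0.5, -0.4]
grip_width: 0.0854
gripper_force: 0.0
```

```bash
python3 - <<'E'
from h import *
from bench import r
for i in range(4): w=r.calibration('wrist');f=r.grab_frame('wrist')[:,:,::-1].copy()
cv2.imwrite('pics/w11.png',f); o=r.get_obs(); print(o['clock'],o['tcp_pos'],o['contact_force'],o['gripper_force'])
hsv=cv2.cvtColor(f,cv2.COLOR_BGR2HSV)
# expected tab centres at radius 50 mm
for n,a,z in(('grey',11.3,.064),('green',191.3,.052),('blue',0,.040)):
    u=np.array([np.cos(np.radians(a)),np.sin(np.radians(a))])
    for rad in(.035,.05,.058,.072):
        p=proj(w,[[*(np.array([.4922,-.0326])+u*rad),z]])[0]; print(n,rad,p.round(0),hsv[int(p[1]),int(p[0])] if 0<=p[0]<560 and 0<=p[1]<420 else None)
g=cv2.inRange(hsv,(45,90,30),(85,255,255)); yy,xx=np.nonzero(g); P=plane(w,np.c_[xx,yy],.052); d=P-[.4922,-.0326]; far=d[np.hypot(*d.T)>.036]; print('green',len(P),far.mean(0),np.hypot(*far.T).max(),np.degrees(np.arctan2(*far.mean(0)[::-1])))
# side camera: grey outline top edge check
c=r.calibration('side'); s=r.grab_frame('side')[:,:,::-1]; cv2.imwrite('pics/s11.png',s)
print(proj(c,[[.4922,-.0326,z] for z in(.04,.052,.064,.082)]).round(1))
x=int(proj(c,[[.4922,-.0326,.06]])[0][0]); print(x,[(v,*map(int,s[v,x])) for v in range(195,232,2)])
E
```

```text
23.45 [ 0.49276098 -0.03304494  0.35548761] [-0.91755701 -0.8177057   0.01506376] 0.0
grey 0.035 [283. 238.] [30  7 74]
grey 0.05 [283. 255.] [ 0  4 72]
grey 0.058 [283. 264.] [10 10 74]
grey 0.072 [283. 279.] [ 60   4 131]
green 0.035 [283. 152.] [ 68 172  98]
green 0.05 [283. 133.] [ 68 170  99]
green 0.058 [283. 122.] [ 68 171 100]
green 0.072 [284. 104.] [ 90   2 128]
blue 0.035 [275. 228.] [20 10 75]
blue 0.05 [272. 243.] [12 17 75]
blue 0.058 [271. 251.] [15  7 73]
blue 0.072 [268. 265.] [15 12 82]
green 1789 [-0.04974843 -0.01070666] 0.06733786893465711 -167.85428509705307
[[302.8 206.3]
 [302.9 203.1]
 [303.1 199.9]
 [303.3 194.9]]
303 [(195, 138, 141, 143), (197, 113, 117, 118), (199, 115, 118, 118), (201, 73, 75, 77), (203, 78, 81, 83), (205, 93, 98, 98), (207, 58, 61, 61), (209, 61, 60, 63), (211, 49, 72, 46), (213, 61, 62, 47), (215, 76, 51, 41), (217, 81, 88, 86), (219, 58, 59, 59), (221, 54, 58, 56), (223, 55, 57, 57), (225, 53, 54, 54), (227, 49, 51, 49), (229, 111, 120, 122), (231, 107, 113, 116)]
```

The tabs and heights match what I expected, and the gripper is open and well clear.

```bash
python3 -c "
from bench import r
print(r.hand_in())"
```

```text
the job is handed in; nothing more can be done
None
```

The job is handed in at about 23.5 s: green plate seated with its tab opposite the blue one, grey plate flat on top with its tab above the blue one (both about 11° off, as the hub's splines set), and the gripper clear; both plates went straight onto the splines without needing to be turned to find the drop.

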